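Snap the last brass cap onto a float-mounted picture

ROBOT

A 7-joint arm with a two-finger parallel gripper is mounted at the origin on the work surface. World frame = base frame: x ahead of the robot, y to its left, z up, the work surface at z = 0. Lengths are in m, angles in rad, forces in N, time in s.
With the tool pointing down it reaches from about 0.4 to 0.875 m from the base axis. Payload 19.3 kg.
Tool frame: the origin (TCP) lies at the very end of the fingers, on their centre line; the grasp point (between the pads) lies 19 mm behind it; z points along the fingers, y is the line along which they close (so a half turn about z gives the same grasp; the last joint's range is limited). The gripper opens to 85 mm and grips with 20 to 120 N. Pads are 22 mm wide; open, the fingers measure 114 mm over their backs; the gripper's body (76 mm by 85 mm) begins 54 mm behind the grasp point. The pads swing forward as they close: fully open they stand 13 mm farther back than shut.
Start: joints at [1.169, 0.521, -0.036, 1.599, 0.021, 1.021, -0.113], TCP at [0.204, -0.591, 0.231] pointing down, gripper open.
Joint ranges: [-2.91, 2.91], [-0.3, 2.13], [-1.5, 1.42], [0.17, 2.43], [-1.26, 4.41], [0.16, 1.93], [-2.52, 2.52]. Speed limits (rad/s): [1.89, 1.89, 2.39, 2.39, 3.01, 3.01, 3.01].

INTERFACE

Orientations are given as [roll, pitch, yaw] about the fixed x, y, z axes, in that order (R = Rz(yaw) Ry(pitch) Rx(roll)).
In Python, from workcell import bot gives the robot as it stands.
- The arm moves only by the tool carry_out, never from a script. Its argument "rows" is a list that holds one entry, the list of rows, each a list of 4 numbers: the shift along the tool's x, y, z in m, then the turn about the tool's z in degrees. In form: [[[x, y, z, twist], ...]]. A call has 1 to 12 rows; each row is the pose to reach, as a shift and turn from the pose commanded when the call began, along the tool's axes at that moment; what a row does not reach only later rows make up. A row lasts 1/12 s, in which the tool goes at most 41.7 mm and 7.16 degrees, less where a joint would pass 70% of its speed; a pose out of reach is approached as far as the arm can. A call with a gripper value outside its range is refused whole. "grip" is the finger opening in m, from 0 to 0.0854, set as the call begins (left out, the last holds). The fingers move at their own pace and stop on an object; "grip_force" is the grip in N (left out, the last holds). Time passes only in rows, so rows that repeat a pose let the fingers close. It gives the time, the measured TCP pose, the force, the opening and the grip force at its end, in the units of the state.
- bot.observe(): the state, without advancing time (a new reading comes with each control period).
- bot.grab_frame(name): name is "side" or "top" or "wrist"; returns a dict with "pixels" (420x560x3 uint8, red, green, blue), "K" (3x3 intrinsics, pixels), "pose" (4x4, takes a point from camera to world coordinates). Camera axes: x right, y down, z forward; pixel columns grow to the right and rows downward; lengths in m; the calibration is good to about 2 mm. A picture is of the moment at which its call begins. There is no depth.
- bot.job_done(): hands the job in; it is judged then, once.
Trained networks look in a picture, given as the dict that the camera call returned (one of the last four; its "shot" number tells which), for a name from the list of things; names that differ only in an ending like _2 or _b are one class to them, and where a whole thing is asked for, a point or a joint stands for the part that bears it (a point fixed in the world has none). Each returns a list of dicts, best first, with "conf" (0 to 1); they miss things now and then, are a little off and sometimes report something else, mostly with a low value. They report only what shows in the picture. A call takes as long as a camera call. They do not tell look-alikes from the thing itself.
- bot.look_for(picture, label): "position" ([column, row] in pixels, amid what is visible of it).
- bot.regions_of(picture, label): "region" (420x560 bool, what is visible of it) and "position" ([column, row] in pixels, amid what is visible of it).
- bot.spot_point(picture, label): "position" ([column, row] in pixels: a listed point, or the origin of a listed thing).
The state is a dict: "clock": time; "qpos": joint angles; "qd": joint speeds; "joint_efforts": joint torques, N m; "position": TCP position; "tool_rot": TCP orientation; "force": force on the tool from outside, world axes, zero at the start; "moment": the same for the moment, N m; "grip_width": finger opening in m; "finger_force": force on a finger pad.
Only numpy, scipy, OpenCV 4.12 (cv2) and the standard library are available. Lean on these libraries where they do the work, as an engineer would, in place of code of your own. Each camera call takes 0.05 s, during which the arm holds its last target. There are 200 camera calls.

TASK

The picture lying on its four stand-offs still lacks one of its brass caps: lift the top cap off the pile in the blue tray, leaving the other two stacked there, and press it squarely onto the bare stud until it clicks. Keep pressing after the click, as hard as the click itself took, so that the cap's rim beds flat on the rubber washer, and finish like that: the job ends with the gripper still bearing down on the cap, not let go. Leave the tools and fittings lying on the bench where they are.

Things in the scene. Friction and masses are not known exactly. Their poses are not given: they have to be found in the camera images.
- cap_top: The top of three alike brass snap caps, the one to use: a cup, mouth down, 34 mm across, 20 mm from rim to shoulder, boss on top (18 mm across, 4 mm high); 60 g. Origin: centre of its lower rim, z up its axis. Piled rim on shoulder, boss in the next one's mouth: each shows 20 mm of straight side to grip. Mouth 21 mm across in a lip 2.5 mm thick; bore above it 27 mm wide, 16.5 mm deep from the rim.
- cap_mid: The middle cap of the pile, the same in size and origin; the top cap stands 20 mm above it. It stays in the pile.
- cap_low: The lowest cap of the pile, on the tray's floor, the same in size and origin. It stays in the pile.
- tray: Blue tin tray, 80 x 80 mm, 12 mm high, floor 2 mm thick, fixed to the bench; the pile stands in its middle. Origin: centre of its underside; z up.
- picture: Float-mount picture lying face up on four brass stand-offs; it does not slide. Panel 220 x 170 mm, white with a seascape under clear acrylic, its face 34 mm above the bench. Origin: on the bench under the panel's centre; x along the 220 mm side, z up. Brass caps sit on three corners (tops 61 mm above the bench); the bare stud is at the corner x +88 mm, y +63 mm.
- stud_seat (a point): Axis of the bare stud at the top face of its rubber washer, 3 mm above the panel's face, 37 mm above the bench; axes as the picture's. When home, the cap's origin is here or up to 1.5 mm lower, as the washer gives. Stud: bright steel, 18 mm in diameter. Its four catch balls, sprung, stand 3.5 mm out of its side, centred 6.5 mm above this point.
- stud_top (a point): Tip of the bare stud on its axis, 14 mm above stud_seat, 51 mm above the bench; the top 5 mm taper from 18 to 10 mm in diameter. The cap's lip meets the catch balls with the cap's origin 10 mm above stud_seat; the push rises to about 10 N (8 to 12) and at 5 mm suddenly drops (click): the balls then draw the cap on down, to about 1 mm above stud_seat, and let go of it.
- washer: Black rubber washer round the foot of the bare stud, 33 mm across and 3 mm thick; it gives about 1 mm for 8 N of push and at most 1.5 mm (12 N), then is solid. Origin: centre of its underside, on the panel's face; z up.
- bradawl: Bradawl with a nickel handle, 150 mm long, 24 mm thick, lying on the bench. Origin: on the bench under its middle; x along it towards the point.
- key1: L-shaped silver metal frame corner key, 42 x 42 mm, 4 mm thick, lying on the bench. Origin: centre of its underside.
- key2: Another corner key, the same.
- key3: Another corner key, the same.
- roller: Hand roller with a black rubber roll (33 mm diameter, 64 mm wide), wire fork and wooden handle, 160 mm long, lying on the bench. Origin: on the bench under its middle; x along it from handle to roll.
- stretcher_bar: Walnut stretcher bar with mitred ends, 300 x 40 mm, 19 mm thick, lying on the bench. Origin: centre of its underside; x along it.
Not all that is in view belongs to the job. What is shaped like the cap_top but pink or red is not meant.

How it is judged:
By the outcome, as a careful person would: the job done as asked, in the order asked, and still so for the second after the job is handed in, while the arm keeps its last pose, push and grip.
It also fails if it takes over 48 s, if anything falls off the work surface, if the arm or the gripper's body presses on something with over 40 N, if the wrist force passes 120 N, or if a joint passes its speed limit or range.

## Working session

There is one attempt and no reset: what is moved stays moved. The work goes in short steps, Python scripts to look and compute and a tool call to move; the robot and the scene stay as the last step left them, time stands still between calls to the robot, and variables do not carry over. Pictures are saved under pics/ and viewed, at most 13 in all, crops included, and the job is handed in when it is done.

Besides the shell and the picture viewer there is one more tool, called after ">>>" by a JSON object that holds its "op" and its "data", one argument or row to a line. carry_out: Moves the arm, as the interface text tells. Its arguments: {"type":"object","properties":{"rows":{"type":"array","items":{"type":"array","items":{"type":"array","items":{"type":"number"}}}},"grip":{"type":"number"},"grip_force":{"type":"number"}},"required":["rows"]}

```bash
mkdir -p pics
cat > h.py <<'E'
from workcell import bot
import numpy as np, cv2
def save(f,n,crop=None,s=1):
    im=f["pixels"][:,:,::-1]
    if crop: c=crop; im=im[c[1]:c[3],c[0]:c[2]]
    cv2.imwrite("pics/"+n,cv2.resize(im,None,fx=s,fy=s,interpolation=cv2.INTER_CUBIC))
def at_z(f,p,z):
    P=np.array(f["pose"]);K=np.array(f["K"])
    d=P[:3,:3]@np.linalg.solve(K,[p[0],p[1],1]);o=P[:3,3]
    return o+d*(z-o[2])/d[2]
def proj(f,X):
    P=np.array(f["pose"]);c=P[:3,:3].T@(np.array(X)-P[:3,3]);u=np.array(f["K"])@c
    return u[:2]/u[2]
def tri(fs,ps):
    A=np.zeros((3,3));b=np.zeros(3)
    for f,p in zip(fs,ps):
        P=np.array(f["pose"]);d=P[:3,:3]@np.linalg.solve(f["K"],[p[0],p[1],1]);d/=np.linalg.norm(d)
        M=np.eye(3)-np.outer(d,d);A+=M;b+=M@P[:3,3]
    return np.linalg.solve(A,b)
E
python3 - <<'E'
from h import *
np.set_printoptions(precision=4,suppress=True)
s=bot.observe();print({k:np.round(v,3) for k,v in s.items()})
F={n:bot.grab_frame(n) for n in("side","top","wrist")}
for n,f in F.items():
    print(n,np.array(f["pose"])[:3,3])
    for l,m in(("cap_top","s"),("cap_top","l"),("tray","s"),("picture","s"),("stud_seat","s"),("stud_top","s"),("washer","s")):
        r=(bot.spot_point if m=="s" else bot.look_for)(f,l)
        print(n,l,m,[(np.round(x["position"],1).tolist(),round(x["conf"],2)) for x in r[:4]])
cv2.imwrite("pics/a.png",cv2.resize(np.hstack([F["side"]["pixels"],F["top"]["pixels"]])[:,:,::-1],(800,300),interpolation=cv2.INTER_AREA))
save(F["top"],"top.png",None,1.4)
save(F["side"],"side.png",None,1.4)
E
```

```text
{'clock': np.float64(0.0), 'qpos': array([ 1.169,  0.522, -0.036,  1.6  ,  0.021,  1.021, -0.113]), 'qd': array([-0.   ,  0.   ,  0.   ,  0.001, -0.001,  0.   , -0.   ]), 'joint_efforts': array([  0.002, -92.71 ,   1.981, -36.992,   0.018,   0.008,   0.   ]), 'position': array([ 0.203, -0.591,  0.231]), 'tool_rot': array([-3.14 ,  0.   ,  0.332]), 'force': array([ 0.325, -0.529, -0.278]), 'moment': array([-0.06 , -0.024,  0.039]), 'finger_force': np.float64(0.0), 'grip_width': np.float64(0.085)}
side [0.0485 0.7281 0.5935]
side cap_top s [([377.2, 221.5], 0.65), ([348.1, 198.7], 0.53), ([330.9, 225.4], 0.5)]
side cap_top l [([332.7, 221.4], 0.47), ([381.0, 217.4], 0.4), ([233.0, 230.2], 0.39)]
side tray s [([346.0, 212.1], 0.55), ([296.3, 192.9], 0.33)]
side picture s [([272.0, 246.7], 0.79)]
side stud_seat s [([235.2, 226.6], 0.74)]
side stud_top s [([234.6, 224.5], 0.64)]
side washer s [([235.9, 229.9], 0.59)]
top [ 0.3531 -0.0062  1.0972]
top cap_top s [([367.0, 251.2], 0.57), ([366.0, 289.3], 0.47), ([327.2, 260.2], 0.46)]
top cap_top l [([324.3, 260.0], 0.67), ([365.7, 287.7], 0.64), ([368.8, 250.6], 0.51), ([326.3, 285.0], 0.39)]
top tray s [([366.0, 250.3], 0.73), ([255.3, 228.6], 0.34)]
top picture s [([253.5, 225.7], 0.88)]
top stud_seat s [([245.1, 181.4], 0.83)]
top stud_top s [([246.2, 183.0], 0.88)]
top washer s [([265.2, 140.7], 0.68), ([243.3, 185.2], 0.4)]
wrist [ 0.268  -0.5699  0.3734]
wrist cap_top s []
wrist cap_top l []
wrist tray s []
wrist picture s []
wrist stud_seat s []
wrist stud_top s []
wrist washer s []
```

View pics/top.png

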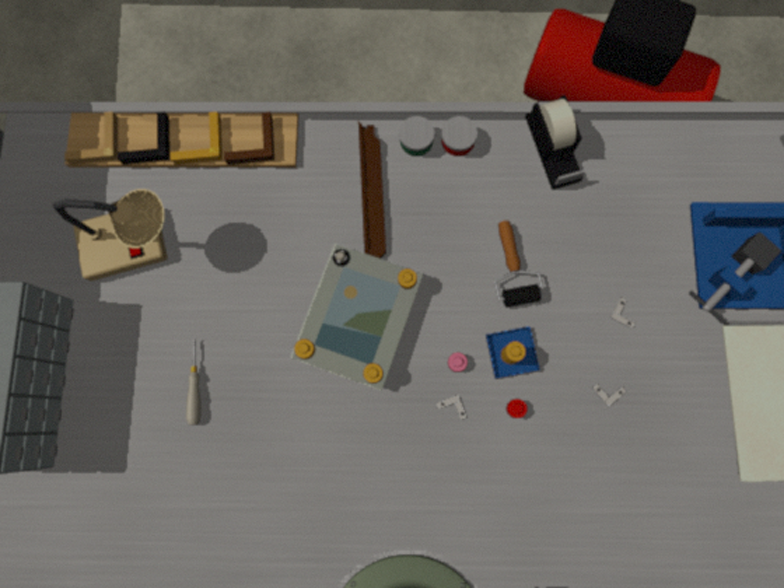

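View pics/side.png

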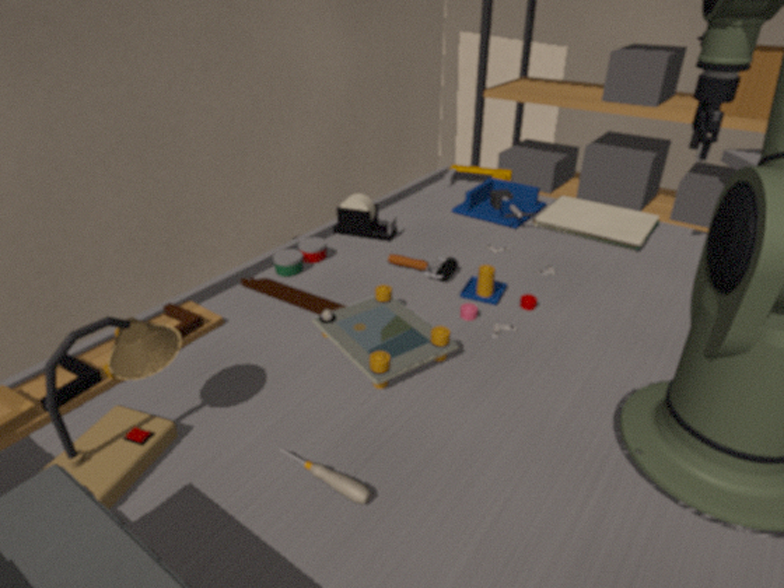

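The top view shows the brass pile in the blue tray at (367,251). The look-alikes are pink at (326,259) and red at (369,291), both standing on the bare bench. The bare stud, dark washer with a steel tip, is at (243,183) on the picture. The brass pile fits: it is brass, stacked and in the blue tray. I'll confirm it in a crop.

Run:
```python
from h import *
np.set_printoptions(precision=4,suppress=True)
t=bot.grab_frame("top");s=bot.grab_frame("side")
hs=np.array([cv2.cvtColor(x["pixels"],cv2.COLOR_RGB2HSV) for x in(t,s)])
for n,f,h in(("top",t,hs[0]),("side",s,hs[1])):
    m=((h[...,0]>14)&(h[...,0]<30)&(h[...,1]>150)&(h[...,2]>90)).astype(np.uint8)
    k,l,st,c=cv2.connectedComponentsWithStats(m)
    print(n,[(st[i].tolist(),c[i].round(1).tolist()) for i in range(1,k) if st[i,4]>25])
print("pile",at_z(t,(367.5,251),.064),"studtop",at_z(t,(243.8,183.2),.05))
print("caps",[at_z(t,np.array(p)/1.4,.061) for p in((407,277),(304,348),(373,373))])
print("stud tri",tri([t,s],[(246.2,183),(234.6,224.5)]))
a=cv2.resize(t["pixels"][220:310,300:400],(440,396));b=cv2.resize(s["pixels"][170:260,300:390],(360,360))
b=cv2.copyMakeBorder(b,0,36,0,0,cv2.BORDER_CONSTANT)
cv2.imwrite("pics/crop.png",np.hstack([a,b])[:,:,::-1])
w=bot.grab_frame("wrist");print(w["pose"],w["K"])
```

```text
top [([121, 80, 36, 35, 396], [144.2, 102.4]), ([285, 192, 12, 14, 135], [290.5, 198.4]), ([211, 243, 13, 13, 141], [217.0, 248.9]), ([359, 244, 16, 14, 180], [366.5, 251.2]), ([260, 260, 13, 13, 141], [266.0, 266.0])]
side [([515, 36, 44, 50, 1015], [539.8, 62.1]), ([322, 118, 44, 11, 229], [346.3, 122.2]), ([341, 190, 12, 22, 210], [346.5, 200.2]), ([268, 204, 11, 12, 104], [273.4, 209.1]), ([308, 234, 13, 13, 149], [313.9, 239.9]), ([264, 251, 15, 16, 184], [270.7, 258.1]), ([73, 260, 8, 13, 56], [76.4, 265.2])]
pile [ 0.4733 -0.1796  0.064 ] studtop [0.6413 0.1198 0.05  ]
caps [array([0.602, 0.003, 0.061]), array([0.4765, 0.1775, 0.061 ]), array([0.4351, 0.059 , 0.061 ])]
stud tri [0.6463 0.1158 0.0351]
[[ 0.3254 -0.9117 -0.2509  0.268 ]
 [-0.9456 -0.3135 -0.0872 -0.57  ]
 [ 0.0009  0.2656 -0.9641  0.3739]
 [ 0.      0.      0.      1.    ]] [[335.6094   0.     280.1393]
 [  0.     335.6094 203.8924]
 [  0.       0.       1.    ]]
```

View pics/crop.png

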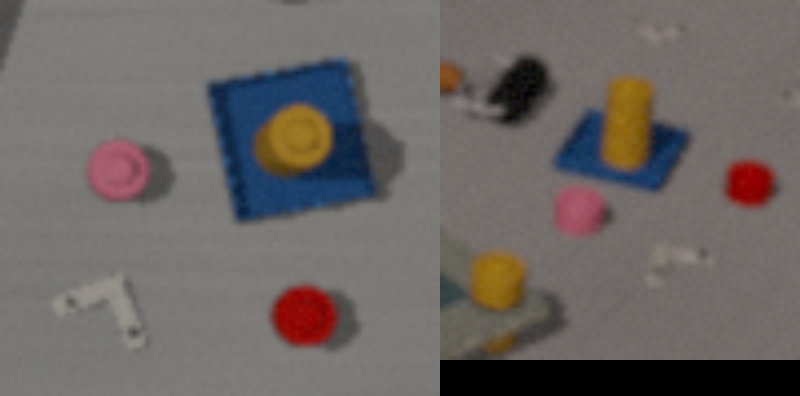

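The crop confirms it: the brass three-cap pile stands in the blue tray, while the pink and red ones stand singly outside it. I'm moving above the pile.

>>> {"op": "carry_out", "data": {
  "rows": [
    [[0.015, -0.012, 0, 0], [0.045, -0.035, 0, 0], [0.075, -0.058, 0, 0], [0.105, -0.081, 0, 0], [0.135, -0.105, 0, 0], [0.165, -0.128, 0.01, 0], [0.195, -0.151, 0.02, 0], [0.225, -0.174, 0.03, 0], [0.255, -0.198, 0.04, 0], [0.285, -0.221, 0.05, 0], [0.315, -0.244, 0.06, 0], [0.345, -0.267, 0.07, 0]]
  ],
  "grip": 0.0854,
  "grip_force": 80
}}

```text
clock: 2.35
position: [0.4436, -0.2245, 0.1611]
tool_rot: [3.141, -0.0, 0.332]
force: [0.9, -1.8, 0.1]
grip_width: 0.0851
finger_force: 0.0
```

>>> {"op": "carry_out", "data": {
  "rows": [
    [[0.025, -0.02, 0.01, 0], [0.04, -0.032, 0.01, 0], [0.0445, -0.035, 0.01, 0], [0.0445, -0.035, 0.01, 0], [0.0445, -0.035, 0.01, 0]]
  ]
}}

```text
clock: 2.77
position: [0.4732, -0.1793, 0.1514]
tool_rot: [3.141, 0.0, 0.331]
force: [0.5, -0.3, -0.4]
grip_width: 0.0856
finger_force: 0.0
```

```bash
cat >> h.py <<'E'
def tool(d):  # world delta -> tool shift
    from scipy.spatial.transform import Rotation as R
    return R.from_euler("xyz",bot.observe()["tool_rot"]).as_matrix().T@np.array(d)
E
python3 - <<'E'
from h import *
np.set_printoptions(precision=4,suppress=True)
w=bot.grab_frame("wrist");t=bot.grab_frame("top");o=bot.observe();print(o["clock"],o["position"],o["tool_rot"],o["force"])
for l in("cap_top","tray"):
  for m in(bot.look_for,bot.spot_point):
    print(l,m.__name__,[(np.round(x["position"],1).tolist(),round(x["conf"],2)) for x in m(w,l)[:4]])
print(proj(w,[.4735,-.1785,.042]),proj(w,[.4735,-.1785,.066]))
save(w,"w1.png",None,1.3)
E
```

```text
2.8667 [ 0.4728 -0.1799  0.1515] [3.1411 0.0002 0.33  ] [ 0.8128 -0.7156  0.405 ]
cap_top call [([278.9, 202.3], 0.94), ([170.8, 169.9], 0.75), ([256.6, 286.4], 0.62)]
cap_top call [([282.1, 200.4], 0.97), ([172.7, 172.7], 0.79), ([257.8, 280.1], 0.75)]
tray call [([294.5, 174.1], 0.79)]
tray call [([285.3, 185.3], 0.85)]
[277.4126 201.0617] [277.1915 209.7938]
```

View pics/w1.png

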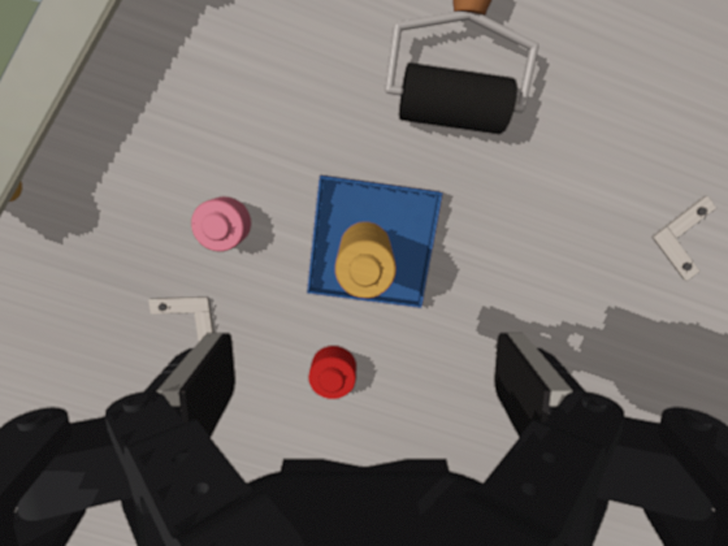

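The wrist view shows the boss of the top cap at about (281,206), almost on the fingers' midline (281). I'm going down so the fingertips stay above the joint at 42 mm, then closing.

>>> {"op": "carry_out", "data": {
  "rows": [
    [[0.0015, 0.0003, 0.02, 0], [0.0035, 0.0005, 0.045, 0], [0.0035, 0.0005, 0.07, 0], [0.0035, 0.0005, 0.09, 0], [0.0035, 0.0005, 0.1, 0], [0.0035, 0.0005, 0.107, 0], [0.0035, 0.0005, 0.107, 0], [0.0035, 0.0005, 0.107, 0]]
  ]
}}

```text
clock: 3.73
position: [0.4772, -0.1781, 0.0448]
tool_rot: [3.141, -0.0, 0.332]
force: [-0.4, -0.3, 0.5]
grip_width: 0.0856
finger_force: 0.0
```

>>> {"op": "carry_out", "data": {
  "rows": [
    [[0, 0, 0, 0], [0, 0, 0, 0], [0, 0, 0, 0], [0, 0, 0, 0], [0, 0, 0, 0], [0, 0, 0, 0], [0, 0, 0, 0], [0, 0, 0, 0], [0, 0, 0, 0], [0, 0, 0, 0]]
  ],
  "grip": 0.025,
  "grip_force": 80
}}

```text
clock: 4.57
position: [0.4773, -0.1781, 0.0451]
tool_rot: [3.141, -0.001, 0.332]
force: [-2.5, 0.6, 15.4]
grip_width: 0.0316
finger_force: 77.9
```

>>> {"op": "carry_out", "data": {
  "rows": [
    [[0, 0, -0.002, 0], [0, 0, -0.006, 0], [0, 0, -0.015, 0], [0, 0, -0.03, 0], [0, 0, -0.05, 0], [0, 0, -0.07, 0], [0, 0, -0.07, 0]]
  ]
}}

```text
clock: 5.15
position: [0.4784, -0.1783, 0.118]
tool_rot: [3.139, -0.004, 0.332]
force: [0.6, -0.5, 0.0]
grip_width: 0.0318
finger_force: 79.3
```

Run:
```python
from h import *
np.set_printoptions(precision=4,suppress=True)
w=bot.grab_frame("wrist");s=bot.grab_frame("side");o=bot.observe();print(o["clock"],o["position"],o["force"],o["grip_width"],o["finger_force"])
print(proj(s,[.476,-.179,.06]))
c=proj(s,[.476,-.179,.08]).astype(int)
a=cv2.resize(w["pixels"],(440,330));b=cv2.resize(s["pixels"][c[1]-45:c[1]+45,c[0]-45:c[0]+45],(330,330))
cv2.imwrite("pics/g.png",np.hstack([a,b])[:,:,::-1])
```

```text
5.25 [ 0.4773 -0.178   0.1153] [-0.7863  1.074  -0.736 ] 0.03178708309855717 79.34417568147182
[346.645  190.9985]
```

View pics/g.png

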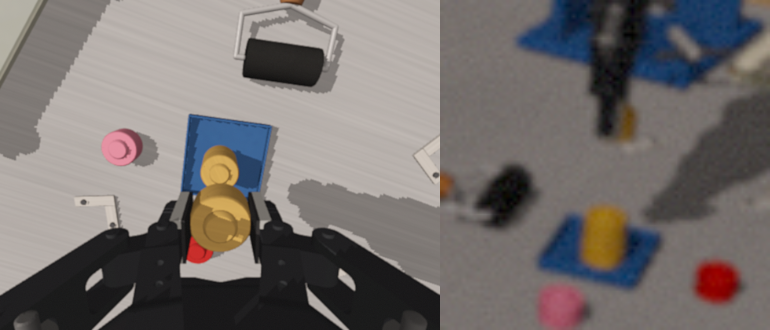

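One cap is held and two are left standing in the tray. I'll measure the cap's pose in the hand.

```bash
cat > fit.py <<'E'
from h import *
from scipy.spatial.transform import Rotation as R
from scipy.optimize import minimize
def ring(r,z): a=np.linspace(0,2*np.pi,60,endpoint=False);return np.c_[r*np.cos(a),r*np.sin(a),0*a+z]
def fitcap(w,o,name=None):
    hs=cv2.cvtColor(w["pixels"],cv2.COLOR_RGB2HSV)
    m=((hs[...,0]>12)&(hs[...,0]<32)&(hs[...,1]>90)&(hs[...,2]>50)).astype(np.uint8)
    Rt=R.from_euler("xyz",o["tool_rot"]).as_matrix();p=np.array(o["position"])
    def pts(v,rz):  # v: tool x,y of cap axis, rim distance behind TCP, tilt about tool x,y
        X=ring(*rz);X=R.from_euler("xy",v[3:5]).apply(X*[1,1,-1])+[v[0],v[1],-v[2]]
        return np.array([proj(w,x) for x in X@Rt.T+p])
    def mask(v):
        P=np.vstack([pts(v,(.017,0)),pts(v,(.017,.02)),pts(v,(.009,.024))]).astype(np.float32)
        k=np.zeros(m.shape,np.uint8);cv2.fillConvexPoly(k,(cv2.convexHull(P)*16).astype(np.int32),1,shift=4);return k
    return m,pts,mask
E
python3 - <<'E'
from fit import *
np.set_printoptions(precision=4,suppress=True)
w=bot.grab_frame("wrist");o=bot.observe()
m,pts,mask=fitcap(w,o)
im=cv2.resize(w["pixels"][220:360,190:370][:,:,::-1],None,fx=4,fy=4,interpolation=cv2.INTER_CUBIC).copy()
v0=[0,0,-.002,0,0]
for rz,c in(((.017,.02),(255,0,0)),((.009,.024),(0,0,255)),((.017,0),(0,255,0))):
    q=((pts(v0,rz)-[190,220])*4).astype(np.int32);cv2.polylines(im,[q],True,c,1)
cv2.imwrite("pics/h.png",im)
E
```

```text
(no output)
```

View pics/h.png

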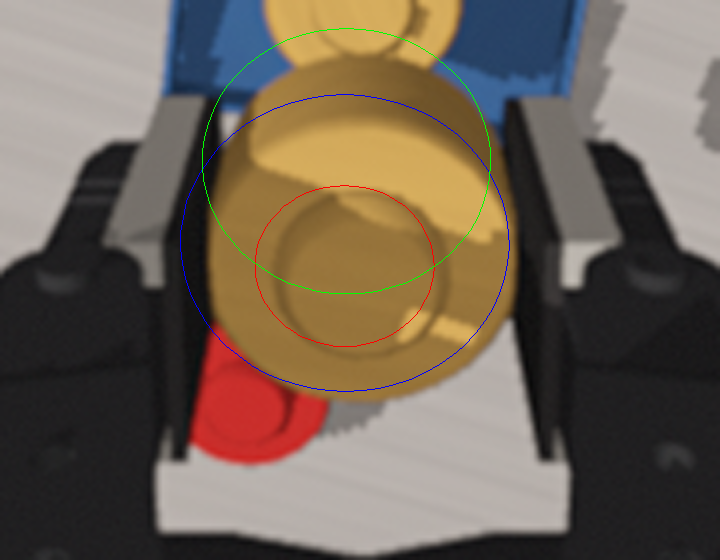

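Run:
```python
from fit import *
from scipy.optimize import least_squares
np.set_printoptions(precision=4,suppress=True)
w=bot.grab_frame("wrist");o=bot.observe();m,pts,mask=fitcap(w,o)
S=lambda P:(P-[190,220])*4
def f(v,full=False):
    b=S(pts(v,(.009,.024)));s=S(pts(v,(.017,.02)));r=S(pts(v,(.017,0)))
    e=np.array([b[:,0].min()-277,b[:,0].max()-448,b[:,1].max()-355,b[:,1].min()-190,s[:,0].min()-210,s[:,0].max()-517,s[:,1].max()-401,r[:,1].min()-55])
    return e if full else np.r_[e/4,np.array(v[3:5])/.1]
for g in([0,0,-.002,0,0],):
    k=least_squares(f,g,x_scale=[.001,.001,.001,.02,.02],diff_step=1e-3);print(k.x,f(k.x,True))
k=least_squares(lambda u:f([*u,0,0],True)/4,[0,0,-.002],x_scale=.001,diff_step=1e-3);print(k.x,f([*k.x,0,0],True))
print("pose",o["position"],o["tool_rot"],"clock",o["clock"])
print("move to stud", tool(np.array([.6425,.118,.17])-o["position"]))
```

```text
[-0.0063  0.0021 -0.0085 -0.0157 -0.0804] [ 0.715  -0.3788 -3.2648  2.7556 -2.83    2.4768 -0.4274  0.9665]
[-0.0051  0.0017 -0.0089] [ 1.4112 -0.2928 -1.8465 11.3198 -2.7577  1.6096 -5.2387 -5.3671]
pose [ 0.4767 -0.1778  0.1141] [-3.1413  0.0004  0.3317] clock 5.35
move to stud [ 0.2531 -0.2257 -0.0559]
```

Run:
```python
from fit import *
np.set_printoptions(precision=4,suppress=True)
w=bot.grab_frame("wrist");t=bot.grab_frame("top");s=bot.grab_frame("side");o=bot.observe()
g=np.array(o["position"])
im=cv2.resize(w["pixels"][170:330,190:370][:,:,::-1],None,fx=3,fy=3,interpolation=cv2.INTER_CUBIC)
# project model held cap (axis offset x) into side & top views
def draw(f,X0,n,sc,yaw=.332,half=30):
    c=proj(f,X0).astype(int);a=f["pixels"][c[1]-half:c[1]+half,c[0]-half:c[0]+half][:,:,::-1]
    a=cv2.resize(a,None,fx=sc,fy=sc,interpolation=cv2.INTER_CUBIC).copy()
    for r,z in((.017,0),(.017,.02),(.009,.024)):
        q=np.array([proj(f,X0+p) for p in ring(r,z)]);cv2.polylines(a,[((q-c+half)*sc).astype(np.int32)],True,(0,255,0),1)
    return a
u=np.array([np.cos(.332),np.sin(.332),0])
A=draw(s,g+[0,0,-.003],'',8);B=draw(s,g-.005*u+[0,0,-.0085],'',8)
C=np.vstack([np.hstack([A,B])])
C=cv2.resize(C,(800,400));cv2.imwrite("pics/i.png",C)
for z in(.042,.046): print("mid boss wrist",z,at_z(w,(280.5,222.5),z))
hs=cv2.cvtColor(t["pixels"],cv2.COLOR_RGB2HSV)
# side-view vertical extent of pile left in tray
print("TCP",g,o["clock"])
```

```text
mid boss wrist 0.042 [ 0.473  -0.1808  0.042 ]
mid boss wrist 0.046 [ 0.4743 -0.1803  0.046 ]
TCP [ 0.4766 -0.1777  0.1137] 5.5
```

View pics/i.png

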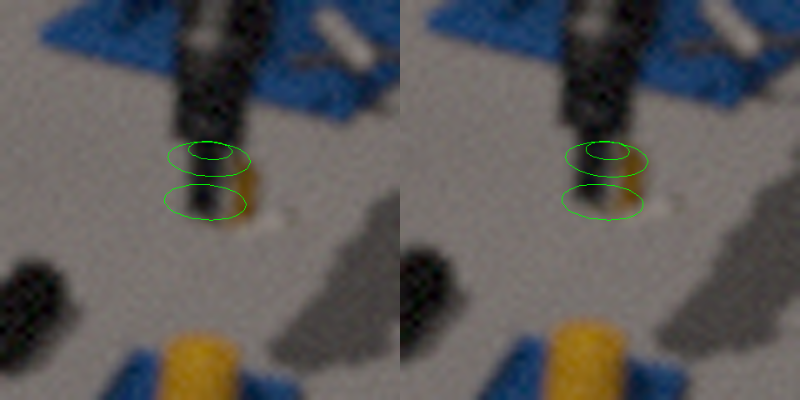

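The side view agrees with the fit: the cap sits about 5 mm toward the tool's -x and its rim is about 8 mm below the TCP. It is held firmly, so I'll go on to the stud.

>>> {"op": "carry_out", "data": {
  "rows": [
    [[0.01, -0.009, -0.01, 0], [0.03, -0.027, -0.025, 0], [0.06, -0.052, -0.04, 0], [0.09, -0.079, -0.046, 0], [0.12, -0.105, -0.046, 0], [0.15, -0.131, -0.046, 0], [0.18, -0.157, -0.046, 0], [0.21, -0.183, -0.046, 0], [0.235, -0.205, -0.046, 0], [0.252, -0.22, -0.046, 0], [0.258, -0.225, -0.046, 0], [0.258, -0.225, -0.046, 0]]
  ],
  "grip_force": 110
}}

```text
clock: 6.5
position: [0.6476, 0.1211, 0.1592]
tool_rot: [-3.141, 0.001, 0.334]
force: [-0.2, -0.6, -0.6]
grip_width: 0.0307
finger_force: 109.1
```

>>> {"op": "carry_out", "data": {
  "rows": [
    [[0, 0, 0, 0], [0, 0, 0, 0], [0, 0, 0, 0], [0, 0, 0, 0]]
  ]
}}

```text
clock: 6.83
position: [0.6474, 0.1176, 0.1605]
tool_rot: [3.141, 0.0, 0.33]
force: [0.0, 0.6, -0.0]
grip_width: 0.031
finger_force: 109.1
```

Run:
```python
from fit import *
np.set_printoptions(precision=4,suppress=True)
w=bot.grab_frame("wrist");o=bot.observe();print(o["clock"],o["position"],o["tool_rot"],o["force"],o["grip_width"],o["finger_force"])
for l in("stud_top","stud_seat","washer"): print(l,[(np.round(x["position"],1).tolist(),round(x["conf"],2)) for x in bot.spot_point(w,l)[:3]])
save(w,"j.png",(180,100,380,320),3.6/1.35)
```

```text
6.8833 [0.6475 0.1179 0.1605] [ 3.1413 -0.0002  0.3306] [ 0.0566  0.7141 -0.3082] 0.03095525920876427 109.08919640234672
stud_top [([272.0, 206.4], 0.88)]
stud_seat [([271.0, 201.2], 0.84)]
washer [([378.2, 68.7], 0.16)]
```

View pics/j.png

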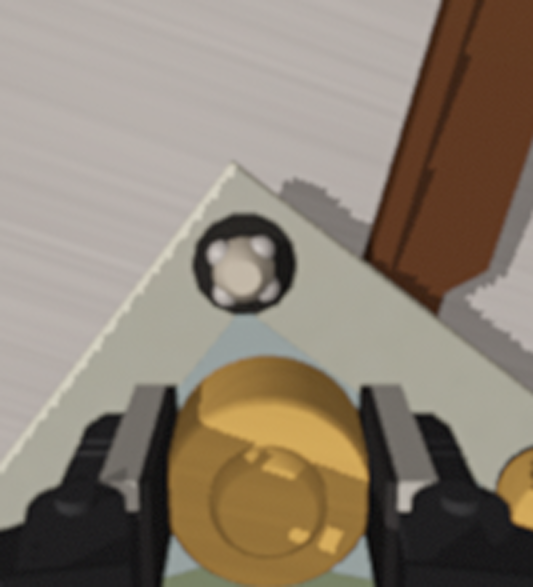

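The bare stud's tip shows at px (271,202), ahead of the held cap (boss at px (280,288)). I'll compute the relative offset from this same camera.

Run:
```python
from fit import *
from scipy.optimize import least_squares
np.set_printoptions(precision=4,suppress=True)
w=bot.grab_frame("wrist");o=bot.observe();m,pts,mask=fitcap(w,o)
mm=cv2.connectedComponentsWithStats(m);print(mm[2][mm[2][:,4]>300])
k=2.6667;S=lambda P:(P-[180,100])*k
def f(v):
    b=S(pts(v,(.009,.024)));s=S(pts(v,(.017,.02)));r=S(pts(v,(.017,0)))
    return np.array([b[:,0].min()-210,b[:,0].max()-326,b[:,1].max()-558,b[:,1].min()-446,s[:,0].min()-168,s[:,0].max()-371,s[:,1].max()-587,r[:,1].min()-356])/k
c=[]
for tilt in(0,1):
    q=least_squares(lambda u:f(u if tilt else [*u[:3],0,0]),[0,0,-.005,0,0],x_scale=[.001,.001,.001,.02,.02],diff_step=1e-3)
    print("cap in tool",q.x,f(q.x if tilt else [*q.x[:3],0,0]));c.append(q.x)
P=np.array(o["position"])
for n,p,z in(("tip",(270.7,202),.051),("tip net",(272,206.4),.051),("washer",(271.9,199),.037),("seat net",(271,201.2),.037)):
    X=at_z(w,p,z);print(n,X,"tool",tool(X-P))
```

```text
[[     0      0    560    420 228779]
 [   243    234     76     87   5389]
 [   367    268     45     34   1018]]
cap in tool [-0.0052  0.0018 -0.009   0.      0.    ] [ 0.8391 -0.2561 -0.9407  3.0414 -1.2303  0.6316 -1.157  -1.2159]
cap in tool [-0.0063  0.0031 -0.0084 -0.0657 -0.0839] [ 0.3702 -0.6076 -1.2992  0.7783 -0.9053  1.1381  0.1343  0.4219]
tip [0.6455 0.1241 0.051 ] tool [-0.0002 -0.0057  0.1094]
tip net [0.6425 0.122  0.051 ] tool [-0.0037 -0.0048  0.1094]
washer [0.6445 0.1231 0.037 ] tool [-0.0014 -0.0051  0.1234]
seat net [0.6425 0.1232 0.037 ] tool [-0.0033 -0.0059  0.1234]
```

>>> {"op": "carry_out", "data": {
  "rows": [
    [[0.002, -0.004, 0.01, 0], [0.004, -0.0075, 0.025, 0], [0.004, -0.0075, 0.035, 0], [0.004, -0.0075, 0.035, 0], [0.004, -0.0075, 0.035, 0], [0.004, -0.0075, 0.035, 0]]
  ]
}}

```text
clock: 7.58
position: [0.6491, 0.1272, 0.1256]
tool_rot: [3.141, -0.0, 0.332]
force: [0.0, 0.1, -0.2]
grip_width: 0.0304
finger_force: 109.1
```

Run:
```python
from fit import *
np.set_printoptions(precision=4,suppress=True)
w=bot.grab_frame("wrist");o=bot.observe();m,pts,mask=fitcap(w,o);P=np.array(o["position"]);print(o["clock"],P,o["tool_rot"])
for l in("stud_top","stud_seat"): print(l,[(np.round(x["position"],1).tolist(),round(x["conf"],2)) for x in bot.spot_point(w,l)[:3]])
c=(210,190,350,330);k=4.2
im=cv2.resize(w["pixels"][190:330,210:350][:,:,::-1],None,fx=k,fy=k,interpolation=cv2.INTER_CUBIC).copy()
Rt=__import__("scipy.spatial.transform",fromlist=["Rotation"]).Rotation.from_euler("xyz",o["tool_rot"]).as_matrix()
def poly(X,col): cv2.polylines(im,[((np.array([proj(w,x) for x in X])-[210,190])*k).astype(np.int32)],True,col,1)
v=np.array([-.0058,.0024,-.0087,-.03,-.05])
for rz in((.017,.02),(.009,.024),(.017,0)): cv2.polylines(im,[((pts(v,rz)-[210,190])*k).astype(np.int32)],True,(255,0,0),1)
ax=P+Rt@np.array([v[0],v[1],0]);print("cap axis xy",ax)
ax[2]=0
for r,z in((.005,.051),(.009,.046),(.0165,.037)): poly(ring(r,z)+ax,(0,0,255))
cv2.imwrite("pics/k.png",im)
```

```text
7.6333 [0.6493 0.1272 0.1259] [ 3.1414 -0.0008  0.3315]
stud_top [([277.8, 318.8], 0.67), ([281.5, 223.6], 0.57)]
stud_seat [([279.6, 217.6], 0.83)]
cap axis xy [0.6446 0.123  0.1259]
```

View pics/k.png

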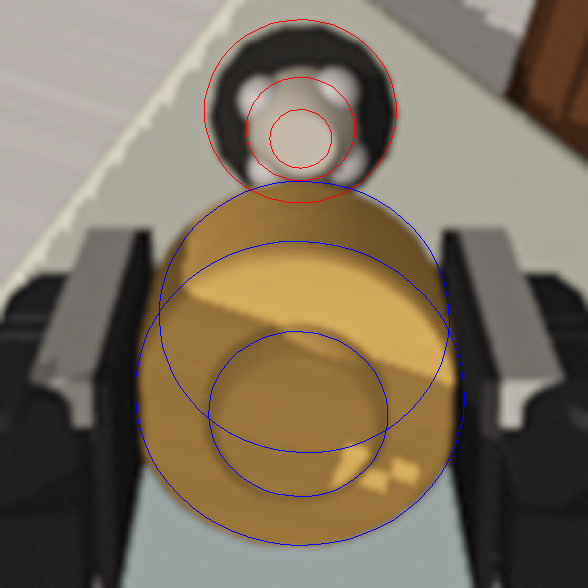

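The predicted stud outline (red) for the held cap's axis lies on the stud's tip, at crop (300,138). The alignment is good, so I'll descend in steps and watch the force.

>>> {"op": "carry_out", "data": {
  "rows": [
    [[0, 0, 0.015, 0], [0, 0, 0.035, 0], [0, 0, 0.05, 0], [0, 0, 0.06, 0], [0, 0, 0.06, 0], [0, 0, 0.06, 0]]
  ]
}}

```text
clock: 8.23
position: [0.649, 0.1273, 0.0656]
tool_rot: [3.142, 0.0, 0.332]
force: [0.8, 0.2, 0.2]
grip_width: 0.0303
finger_force: 109.1
```

>>> {"op": "carry_out", "data": {
  "rows": [
    [[0, 0, 0.001, 0], [0, 0, 0.002, 0], [0, 0, 0.003, 0], [0, 0, 0.004, 0], [0, 0, 0.004, 0]]
  ]
}}

```text
clock: 8.65
position: [0.649, 0.1273, 0.0614]
tool_rot: [3.142, -0.0, 0.332]
force: [0.1, -0.9, -0.3]
grip_width: 0.0308
finger_force: 109.1
```

>>> {"op": "carry_out", "data": {
  "rows": [
    [[0, 0, 0.001, 0], [0, 0, 0.002, 0], [0, 0, 0.003, 0], [0, 0, 0.003, 0]]
  ]
}}

```text
clock: 8.98
position: [0.6488, 0.1273, 0.058]
tool_rot: [-3.142, 0.0, 0.332]
force: [0.8, -0.7, -1.1]
grip_width: 0.0311
finger_force: 109.1
```

>>> {"op": "carry_out", "data": {
  "rows": [
    [[0, 0, 0.001, 0], [0, 0, 0.002, 0], [0, 0, 0.002, 0], [0, 0, 0.002, 0]]
  ]
}}

```text
clock: 9.32
position: [0.6489, 0.1273, 0.0562]
tool_rot: [-3.142, 0.0, 0.332]
force: [-0.3, 0.1, -0.8]
grip_width: 0.0307
finger_force: 109.1
```

>>> {"op": "carry_out", "data": {
  "rows": [
    [[0, 0, 0.001, 0], [0, 0, 0.002, 0], [0, 0, 0.002, 0], [0, 0, 0.002, 0]]
  ]
}}

```text
clock: 9.65
position: [0.6489, 0.1273, 0.0542]
tool_rot: [-3.142, 0.0, 0.332]
force: [-0.3, -0.1, -0.1]
grip_width: 0.0306
finger_force: 109.1
```

>>> {"op": "carry_out", "data": {
  "rows": [
    [[0, 0, 0.001, 0], [0, 0, 0.001, 0], [0, 0, 0.001, 0]]
  ]
}}

```text
clock: 9.9
position: [0.6489, 0.1273, 0.0533]
tool_rot: [-3.142, 0.0, 0.332]
force: [-0.3, -0.9, -0.2]
grip_width: 0.031
finger_force: 109.1
```

>>> {"op": "carry_out", "data": {
  "rows": [
    [[0, 0, 0.001, 0], [0, 0, 0.002, 0], [0, 0, 0.002, 0], [0, 0, 0.002, 0]]
  ]
}}

```text
clock: 10.23
position: [0.6488, 0.1273, 0.0512]
tool_rot: [3.142, 0.0, 0.332]
force: [-0.4, 0.1, -1.1]
grip_width: 0.0309
finger_force: 109.2
```

>>> {"op": "carry_out", "data": {
  "rows": [
    [[0, 0, 0.001, 0], [0, 0, 0.001, 0], [0, 0, 0.001, 0]]
  ]
}}

```text
clock: 10.48
position: [0.649, 0.1273, 0.0506]
tool_rot: [3.141, -0.0, 0.332]
force: [-2.6, -0.8, 5.9]
grip_width: 0.0308
finger_force: 109.9
```

>>> {"op": "carry_out", "data": {
  "rows": [
    [[0, 0, 0.001, 0], [0, 0, 0.001, 0], [0, 0, 0.001, 0]]
  ]
}}

```text
clock: 10.73
position: [0.6492, 0.1273, 0.0502]
tool_rot: [3.141, -0.001, 0.332]
force: [-2.9, -0.5, 12.9]
grip_width: 0.0307
finger_force: 110.9
```

Run:
```python
from fit import *
np.set_printoptions(precision=4,suppress=True)
w=bot.grab_frame("wrist");s=bot.grab_frame("side");o=bot.observe();print(o["clock"],o["position"],o["force"],o["moment"],tool(o["force"]),tool(o["moment"]))
k=proj(s,[.644,.122,.045]).astype(int);a=s["pixels"][k[1]-25:k[1]+25,k[0]-25:k[0]+25]
b=w["pixels"][190:330,210:350]
cv2.imwrite("pics/l.png",np.hstack([cv2.resize(x,(400,400),interpolation=cv2.INTER_CUBIC) for x in(a,b)])[:,:,::-1])
```

```text
10.8333 [0.6492 0.1273 0.0502] [-4.0383 -1.3174 12.8691] [-0.3937  1.0465 -0.0317] [ -4.2384  -0.067  -12.872 ] [-0.0315 -1.1177  0.0315]
```

View pics/l.png

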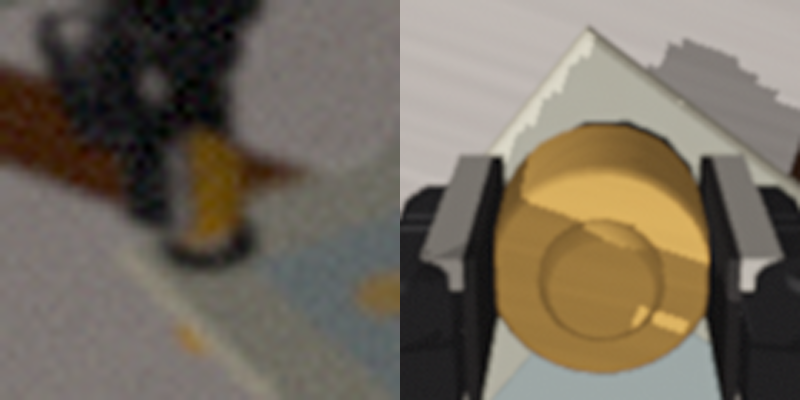

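In the side view the cap stands over the washer but a little toward world +x. The wrist view shows too little of the washer's front edge, and Fx pushes toward -x. All three say to shift the cap about 2 mm toward tool -x.

>>> {"op": "carry_out", "data": {
  "rows": [
    [[0, 0, -0.002, 0], [-0.001, 0.0003, -0.003, 0], [-0.0022, 0.0005, -0.003, 0], [-0.0022, 0.0005, -0.002, 0], [-0.0022, 0.0005, -0.001, 0], [-0.0022, 0.0005, -0.001, 0], [-0.0022, 0.0005, -0.001, 0]]
  ]
}}

```text
clock: 11.42
position: [0.647, 0.1261, 0.0502]
tool_rot: [-3.142, 0.0, 0.332]
force: [-1.2, -0.6, 0.4]
grip_width: 0.0305
finger_force: 109.5
```

>>> {"op": "carry_out", "data": {
  "rows": [
    [[0, 0, 0.0005, 0], [0, 0, 0.001, 0], [0, 0, 0.001, 0], [0, 0, 0.001, 0]]
  ]
}}

```text
clock: 11.75
position: [0.6472, 0.1261, 0.0497]
tool_rot: [3.142, -0.0, 0.332]
force: [-1.1, -0.2, 6.7]
grip_width: 0.0308
finger_force: 110.1
```

Contact now comes 1 mm lower, so the shift was the right way. I'll go a bit more.

>>> {"op": "carry_out", "data": {
  "rows": [
    [[0, 0, -0.001, 0], [-0.0015, 0, -0.001, 0], [-0.0015, 0, -0.001, 0], [-0.0015, 0, 0, 0], [-0.0015, 0, 0, 0], [-0.0015, 0, 0, 0]]
  ]
}}

```text
clock: 12.25
position: [0.6459, 0.1256, 0.0494]
tool_rot: [3.141, -0.001, 0.332]
force: [1.2, -0.8, 3.3]
grip_width: 0.031
finger_force: 109.8
```

>>> {"op": "carry_out", "data": {
  "rows": [
    [[0, 0, 0.0005, 0], [0, 0, 0.001, 0], [0, 0, 0.001, 0], [0, 0, 0.001, 0]]
  ]
}}

```text
clock: 12.58
position: [0.6462, 0.1256, 0.0488]
tool_rot: [3.141, -0.001, 0.332]
force: [0.4, -1.7, 9.3]
grip_width: 0.0306
finger_force: 110.3
```

Run:
```python
from fit import *
np.set_printoptions(precision=4,suppress=True)
o=bot.observe();print(o["clock"],o["position"],tool(o["force"]),tool(o["moment"]))
```

```text
12.5833 [0.6462 0.1256 0.0488] [-0.1517  1.7509 -9.3002] [-0.3828 -0.0072  0.0112]
```

Lateral force x is gone and tool y shows +1.8 N. The wrist picture also showed more washer on the right (+y). I'll shift in +y.

>>> {"op": "carry_out", "data": {
  "rows": [
    [[0, 0, -0.001, 0], [0, 0.0015, -0.001, 0], [0, 0.0015, -0.001, 0], [0, 0.0015, 0, 0], [0, 0.0015, 0, 0], [0, 0.0015, 0, 0]]
  ]
}}

```text
clock: 13.08
position: [0.6464, 0.1246, 0.0485]
tool_rot: [-3.141, -0.001, 0.332]
force: [0.4, 1.3, 6.6]
grip_width: 0.0308
finger_force: 110.0
```

Run:
```python
from fit import *
np.set_printoptions(precision=4,suppress=True)
w=bot.grab_frame("wrist");o=bot.observe();print(o["clock"],o["position"],tool(o["force"]),tool(o["moment"]))
# washer (dark) visible around cap's front: dark pixels rows 225-270 between fingers
g=w["pixels"].max(2);hs=cv2.cvtColor(w["pixels"],cv2.COLOR_RGB2HSV)
for r in range(228,262,2):
    c=np.where(g[r,245:318]<60)[0]+245
    b=np.where((hs[r,245:318,1]>90)&(hs[r,245:318,0]>10)&(hs[r,245:318,0]<32)&(g[r,245:318]>70))[0]+245
    print(r,"dark",c.min() if len(c) else None,c.max() if len(c) else None,len(c),"brass",b.min() if len(b) else None,b.max() if len(b) else None)
```

```text
13.1333 [0.6463 0.1247 0.0485] [ 1.5263 -1.4223 -6.1922] [0.3112 0.3423 0.0144]
228 dark 272 288 17 brass None None
230 dark 267 292 26 brass None None
232 dark 263 297 24 brass 276 282
234 dark 259 300 16 brass 268 291
236 dark 258 301 8 brass 263 296
238 dark 256 303 5 brass 259 300
240 dark 254 305 4 brass 256 303
242 dark 253 306 2 brass 254 305
244 dark 251 251 1 brass 252 307
246 dark 316 317 2 brass 251 308
248 dark 245 317 3 brass 250 309
250 dark 245 317 3 brass 250 310
252 dark 245 317 4 brass 249 312
254 dark 245 317 5 brass 247 313
256 dark 245 317 4 brass 247 314
258 dark 245 317 4 brass 246 314
260 dark 316 317 2 brass 246 314
```

The washer now shows symmetrically round the cap, with both centres at column 280. I'll press on in small steps.

>>> {"op": "carry_out", "data": {
  "rows": [
    [[0, -0.0003, 0.0005, 0], [0, -0.0003, 0.001, 0], [0, -0.0003, 0.001, 0]]
  ]
}}

```text
clock: 13.38
position: [0.6464, 0.1249, 0.0478]
tool_rot: [-3.141, -0.001, 0.332]
force: [0.1, 0.9, 7.9]
grip_width: 0.0305
finger_force: 110.3
```

>>> {"op": "carry_out", "data": {
  "rows": [
    [[0, 0, 0.0005, 0], [0, 0, 0.001, 0], [0, 0, 0.001, 0]]
  ]
}}

```text
clock: 13.63
position: [0.6462, 0.1248, 0.0464]
tool_rot: [-3.141, -0.001, 0.332]
force: [2.0, 1.0, 1.8]
grip_width: 0.0306
finger_force: 109.6
```

>>> {"op": "carry_out", "data": {
  "rows": [
    [[0, 0, 0.0005, 0], [0, 0, 0.001, 0], [0, 0, 0.001, 0]]
  ]
}}

```text
clock: 13.88
position: [0.646, 0.1247, 0.045]
tool_rot: [-3.141, -0.0, 0.332]
force: [3.8, 1.1, -2.0]
grip_width: 0.031
finger_force: 109.1
```

>>> {"op": "carry_out", "data": {
  "rows": [
    [[0, 0, 0.0005, 0], [0, 0, 0.001, 0], [0, 0, 0.001, 0]]
  ]
}}

```text
clock: 14.13
position: [0.6458, 0.1246, 0.0439]
tool_rot: [-3.141, 0.0, 0.332]
force: [4.2, 2.5, -6.1]
grip_width: 0.0304
finger_force: 109.4
```

Run:
```python
from fit import *
np.set_printoptions(precision=4,suppress=True)
o=bot.observe();print(o["clock"],o["position"],tool(o["force"]),tool(o["moment"]))
```

```text
14.1333 [0.6458 0.1246 0.0439] [ 4.7408 -0.9636  6.0687] [ 0.2369  1.0714 -0.0457]
```

Fz has gone negative: the click has happened and the balls are drawing the cap on. I'll ease the side load in +x and go on down to the washer.

>>> {"op": "carry_out", "data": {
  "rows": [
    [[0.0005, 0, 0.0005, 0], [0.001, -0.0003, 0.001, 0], [0.001, -0.0003, 0.001, 0]]
  ]
}}

```text
clock: 14.38
position: [0.6463, 0.1248, 0.0427]
tool_rot: [3.142, 0.002, 0.332]
force: [1.3, 0.8, -8.9]
grip_width: 0.0309
finger_force: 109.6
```

>>> {"op": "carry_out", "data": {
  "rows": [
    [[0, 0, 0.0005, 0], [0, 0, 0.001, 0], [0, 0, 0.001, 0]]
  ]
}}

```text
clock: 14.63
position: [0.6465, 0.1249, 0.0421]
tool_rot: [3.142, 0.001, 0.332]
force: [-0.9, -0.3, -6.0]
grip_width: 0.0311
finger_force: 109.7
```

Run:
```python
from fit import *
np.set_printoptions(precision=4,suppress=True)
o=bot.observe();print(o["clock"],o["position"],tool(o["force"]),tool(o["moment"]))
```

```text
14.6333 [0.6465 0.1249 0.0421] [-0.9886  0.0236  5.9875] [ 0.0783 -0.092   0.0128]
```

Side load is gone. I'll continue down onto the washer.

>>> {"op": "carry_out", "data": {
  "rows": [
    [[0, 0, 0.0005, 0], [0, 0, 0.001, 0], [0, 0, 0.001, 0]]
  ]
}}

```text
clock: 14.88
position: [0.647, 0.125, 0.0414]
tool_rot: [3.141, -0.0, 0.332]
force: [-1.0, -0.3, -1.2]
grip_width: 0.0307
finger_force: 110.0
```

>>> {"op": "carry_out", "data": {
  "rows": [
    [[0, 0, 0.0005, 0], [0, 0, 0.001, 0], [0, 0, 0.001, 0]]
  ]
}}

```text
clock: 15.13
position: [0.6471, 0.1252, 0.0404]
tool_rot: [3.142, -0.001, 0.332]
force: [-0.3, -0.7, 0.7]
grip_width: 0.0312
finger_force: 110.2
```

>>> {"op": "carry_out", "data": {
  "rows": [
    [[0, 0, 0.0005, 0], [0, 0, 0.0005, 0], [0, 0, 0.0005, 0]]
  ]
}}

```text
clock: 15.38
position: [0.6471, 0.1251, 0.04]
tool_rot: [3.142, -0.001, 0.332]
force: [0.4, 0.4, 2.7]
grip_width: 0.0307
finger_force: 110.7
```

>>> {"op": "carry_out", "data": {
  "rows": [
    [[0, 0, 0.0005, 0], [0, 0, 0.001, 0], [0, 0, 0.001, 0], [0, 0, 0.001, 0]]
  ]
}}

```text
clock: 15.72
position: [0.6471, 0.1252, 0.0393]
tool_rot: [3.142, -0.001, 0.332]
force: [-0.4, -0.6, 8.4]
grip_width: 0.0311
finger_force: 111.4
```

>>> {"op": "carry_out", "data": {
  "rows": [
    [[0, 0, 0.0003, 0], [0, 0, 0.0005, 0], [0, 0, 0.0005, 0], [0, 0, 0.0005, 0]]
  ]
}}

```text
clock: 16.05
position: [0.6471, 0.1251, 0.039]
tool_rot: [3.141, -0.001, 0.332]
force: [-1.4, -1.6, 11.4]
grip_width: 0.0307
finger_force: 111.7
```

>>> {"op": "carry_out", "data": {
  "rows": [
    [[0, 0, 0, 0], [0, 0, 0, 0], [0, 0, 0, 0], [0, 0, 0, 0], [0, 0, 0, 0], [0, 0, 0, 0]]
  ]
}}

```text
clock: 16.55
position: [0.6471, 0.1252, 0.039]
tool_rot: [3.141, -0.001, 0.332]
force: [-2.2, -1.3, 10.6]
grip_width: 0.0307
finger_force: 111.7
```

Run:
```python
from fit import *
np.set_printoptions(precision=4,suppress=True)
w=bot.grab_frame("wrist");s=bot.grab_frame("side");o=bot.observe();print(o["clock"],o["position"],tool(o["force"]),tool(o["moment"]))
k=proj(s,[.644,.122,.045]).astype(int);a=s["pixels"][k[1]-25:k[1]+25,k[0]-25:k[0]+25]
b=w["pixels"][190:330,210:350]
cv2.imwrite("pics/m.png",np.hstack([cv2.resize(x,(400,400),interpolation=cv2.INTER_CUBIC) for x in(a,b)])[:,:,::-1])
```

```text
16.65 [0.6471 0.1251 0.039 ] [ -2.8616   0.2941 -11.7808] [ 0.1247 -0.5222  0.0132]
```

View pics/m.png

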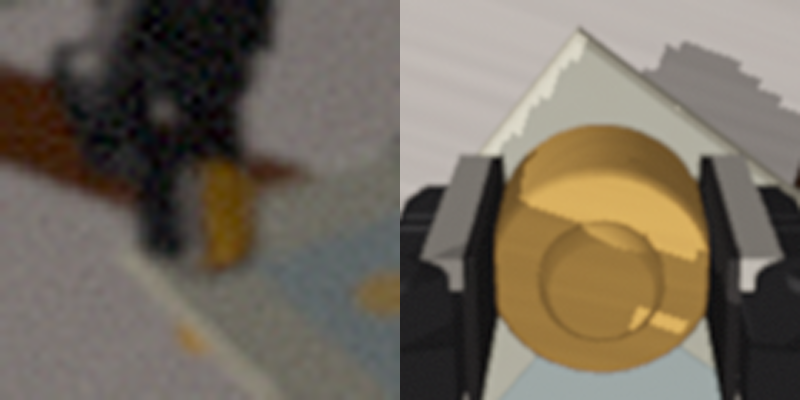

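The cap is home with the washer hidden under the rim, and about 11 N is held steadily. I'll ease the small side load, then hand in.

>>> {"op": "carry_out", "data": {
  "rows": [
    [[-0.0003, 0, 0, 0], [-0.0005, 0, 0, 0], [-0.0005, 0, 0, 0], [-0.0005, 0, 0, 0], [-0.0005, 0, 0, 0], [-0.0005, 0, 0, 0]]
  ]
}}

```text
clock: 17.15
position: [0.6471, 0.1251, 0.0391]
tool_rot: [3.141, -0.002, 0.332]
force: [0.8, -0.7, 10.6]
grip_width: 0.0307
finger_force: 111.6
```

Run:
```python
from fit import *
o=bot.observe();f=o["force"];print(o["clock"],o["position"],f)
if 8.5<f[2]<13.5: print(bot.job_done())
```

```text
17.15 [0.64707878 0.12509569 0.03905899] [ 0.80094973 -0.72100829 10.57187611]
the job is handed in; nothing more can be done
None
```

I pressed the top cap onto the bare stud until it clicked, and handed the job in with the gripper still bearing down at about 10.6 N (the click's nominal push is 10 N) at 17 s; the other two caps are still stacked in the tray.

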